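# Load the tray with nested bowl covers and a jar on its coaster

## Robot

A 7-joint arm with a two-finger parallel gripper is mounted at the origin on a cart in front of the work surface, level with it; the furniture and walls round the work are solid. World frame = base frame: x ahead of the robot, y to its left, z up, the work surface at z = 0. Lengths are in m, angles in rad, forces in N, time in s.
With the tool pointing down it reaches from about 0.425 to 0.925 m from the base axis. Payload 6.8 kg.
Tool frame: the origin (TCP) lies at the very end of the fingers, on their centre line; the grasp point (between the pads) lies r.pinch_z behind it (r.pinch_z is the distance from the TCP to the grasp point, in m); z points along the fingers, y is the line along which they close (so a half turn about z gives the same grasp; the last joint's range is limited). The gripper opens to 85 mm and grips with 20 to 120 N. Pads are 22 mm wide; open, the fingers measure 114 mm over their backs; the gripper's body (76 mm by 85 mm) begins 54 mm behind the grasp point. The pads swing forward as they close: fully open they stand 13 mm farther back than shut.
Start: joints at [-1.213, 0.477, 0.022, 1.555, -0.011, 1.109, -0.083], TCP at [0.303, 0.603, 0.231] pointing down, gripper open.
Joint ranges: [-2.96, 2.96], [-0.34, 2.1], [-1.41, 1.46], [0.24, 2.44], [-1.37, 4.51], [0.17, 1.92], [-2.96, 2.96]. Speed limits (rad/s): [2.39, 2.39, 3.14, 3.14, 3.14, 3.14, 3.14].

## Interface

Orientations are given as a rotation vector (axis times angle).
In Python, from bench import status, grab_frame, camera_model, r gives the robot as it stands. The module is installed in compiled form; this text tells all that it offers.
- The arm moves only by the shell command python3 -m creep 'ROWS' [FORCE]. ROWS is text: rows parted by semicolons, each of 7 numbers parted by spaces: the turn, a rotation vector about the tool's x, y, z in rad, then the shift along the tool's x, y, z in mm, then the opening, from -1 (shut) to 1 (fully open). In form: rx ry rz tx ty tz fingers; .... A call has 1 to 10 rows; each row is the pose to reach, as a shift and turn from the pose commanded when the call began, along the tool's axes at that moment; what a row does not reach only later rows make up. A row lasts 1/8 s, in which the tool goes at most 62.5 mm and 10.7 degrees, less where a joint would pass 70% of its speed; a pose out of reach is approached as far as the arm can. A call with a gripper value outside its range is refused whole. The fingers move at their own pace and stop on an object; FORCE is the grip in N (left out, the last holds). Time passes only in rows, so rows that repeat a pose let the fingers close. It gives the time, the measured TCP pose, the force, the opening and the grip force at its end, in the units of the state.
- status.get_obs(): the state, without advancing time (a new reading comes with each control period).
- grab_frame(name): name is "side" or "top"; returns (picture, depth): 384x512x3 uint8, red, green, blue; 384x512 float32, m along the optical axis (not along the pixel's ray), 0 where there is no reading.
- camera_model(name): a dict with "K" (3x3 intrinsics, pixels), "rvec" (rotation vector, rad) and "tvec" (3), from world to camera coordinates, as OpenCV has them. Camera axes: x right, y down, z forward; pixel columns grow to the right and rows downward; lengths in m; the calibration is good to about 2 mm. A picture is of the moment at which its call begins. camera_model takes no time and is no camera call.
- r.hand_in(): hands the job in; it is judged then, once.
The state is a dict: "clock": time; "joints": joint angles; "qvel": joint speeds; "tau": joint torques, N m; "tcp_pos": TCP position; "orientation": TCP orientation; "contact_force": force on the tool from outside, world axes, zero at the start; "moment": the same for the moment, N m; "grip_width": finger opening in m; "gripper_force": force on a finger pad.
Only numpy, scipy, OpenCV 4.12 (cv2) and the standard library are available. Lean on these libraries where they do the work, as an engineer would, in place of code of your own. Each camera call takes 0.05 s, during which the arm holds its last target. There are 200 camera calls.

## Task

Load the wooden tray so that it can be carried to the table. At one end lay the slatted trivet flat and stack all the bowl covers centred on it, hollow side up, the largest at the bottom and each one nested fully down inside the next larger; at the other end lay the cork coaster with the green-lidded jar standing upright in its middle. Do not tip the jar over, and leave the salt shaker and the tin where they are.

Things in the scene. Friction and masses are not known exactly. Their poses are not given: they have to be found in the camera images.
- tray: wooden serving tray, 211 x 433 x 70 mm, long side along its y; it does not shift. Flat floor inside 176 x 360 mm, 8 mm above the worktop; side walls 48 mm high, ends with grips up to 70 mm. Origin: centre of the underside, x across, y along
- trivet: slatted wooden trivet: three bars along its x, 16 mm wide (the middle one 130 mm long, the outer two 94 mm), 31 mm gaps between them, on two low cross rails 36 mm either side of the middle; bars from 5 to 15 mm above its underside, 110 mm wide overall; 0.12 to 0.2 kg. Pick it by the middle bar, fingers in the gaps. Origin: centre of the underside, z up
- cover_xl: the largest: blue plastic bowl cover lying hollow up; may be absent. Rim 146 mm across, 42 high; flat crown 114 across, floor 5 thick. In the middle stands a hollow boss to pinch from above, top 32 mm over the underside, 22 mm across at its foot, 16 at the top. It slips over the boss of any larger cover (play 1.5 mm) and rests floor on floor, 5 mm higher. 0.1 to 0.16 kg. Origin: centre of underside, z out of the hollow
- cover_l: the second largest: green plastic bowl cover lying hollow up; may be absent. Rim 136 mm across, 42 high; flat crown 104 across, floor 5 thick. In the middle stands a hollow boss to pinch from above, top 32 mm over the underside, 30 mm across at its foot, 24 at the top. It slips over the boss of any larger cover (play 1.5 mm) and rests floor on floor, 5 mm higher. 0.1 to 0.16 kg. Origin: centre of underside, z out of the hollow
- cover_m: the second smallest: yellow plastic bowl cover lying hollow up; may be absent. Rim 126 mm across, 42 high; flat crown 94 across, floor 5 thick. In the middle stands a hollow boss to pinch from above, top 32 mm over the underside, 38 mm across at its foot, 32 at the top. It slips over the boss of any larger cover (play 1.5 mm) and rests floor on floor, 5 mm higher. 0.1 to 0.16 kg. Origin: centre of underside, z out of the hollow
- cover_s: the smallest: white plastic bowl cover lying hollow up; may be absent. Rim 116 mm across, 42 high; flat crown 84 across, floor 5 thick. In the middle stands a hollow boss to pinch from above, top 32 mm over the underside, 46 mm across at its foot, 40 at the top. It slips over the boss of any larger cover (play 1.5 mm) and rests floor on floor, 5 mm higher. 0.1 to 0.16 kg. Origin: centre of underside, z out of the hollow
- coaster: round cork coaster, 68 mm diameter, 12 mm thick, 40 g; pick it across its edge. Origin: centre of the underside
- jar: jar of dark green sauce with a green screw lid, 51 mm diameter, 92 mm high, upright; 0.14 to 0.22 kg. Origin: centre of the underside, z up
- salt_shaker: small salt shaker close to the left end of the tray, 44 mm across, 90 mm high; leave alone. Origin: centre of the underside
- tomato_tin: tin, 75 mm across, 58 mm high, at the front left; leave alone. Origin: centre of the underside

How it is judged:
By the outcome, as a careful person would: the job done as asked, in the order asked, and still so for the second after the job is handed in, with the robot touching nothing.
Of cover_xl, cover_l, cover_m, cover_s only 3 to 4 are there at a start; the rules pass over those that are not, and their reading is None.
At some moment in a run one of cover_xl, cover_l, cover_m, cover_s, trivet may be knocked a few centimetres aside while the robot is not near it.
It also fails if it takes over 210 s, if anything falls off the work surface, if the arm or the gripper's body presses on something with over 40 N, if the wrist force passes 120 N, or if a joint passes its speed limit or range.

## Working session

There is one attempt and no reset: what is moved stays moved. The work goes in short steps, Python scripts to look and compute and a shell command to move; the robot and the scene stay as the last step left them, time stands still between calls to the robot, and variables do not carry over. Pictures are saved under pics/ and viewed, at most 15 in all, crops included, and the job is handed in when it is done.

```bash
mkdir -p pics
cat > h.py <<'E'
import numpy as np, cv2
from bench import status, grab_frame, camera_model, r
def cam(n):
    m=camera_model(n); R=cv2.Rodrigues(np.array(m["rvec"],float))[0]
    return np.array(m["K"]),R,np.array(m["tvec"],float).ravel()
def ray(n,u,v,z):
    K,R,t=cam(n); c=-R.T@t; d=R.T@np.linalg.inv(K)@np.array([u,v,1.]); return c+d*(z-c[2])/d[2]
def cloud(n,depth):
    K,R,t=cam(n); v,u=np.mgrid[0:384,0:512]
    p=np.stack([(u-K[0,2])/K[0,0]*depth,(v-K[1,2])/K[1,1]*depth,depth],-1)
    return (p-t)@R
def proj(n,p):
    K,R,t=cam(n); q=K@(R@np.array(p)+t); return q[:2]/q[2]
E
python3 - <<'E'
from h import *
o=status.get_obs(); print({k:np.round(v,3) for k,v in o.items()}, r.pinch_z)
for n in("top","side"):
    im,d=grab_frame(n); np.savez(f"pics/{n}0.npz",im=im,d=d)
    cv2.imwrite(f"pics/{n}0.png",cv2.resize(im[...,::-1],(768,576)))
    K,R,t=cam(n); print(n,K.round(1).tolist(),(-R.T@t).round(3),R.round(2).tolist())
E
```

```text
{'clock': np.float64(0.0), 'joints': array([-1.213,  0.478,  0.022,  1.556, -0.011,  1.109, -0.083]), 'qvel': array([ 0.   ,  0.001, -0.002,  0.001,  0.001,  0.001, -0.002]), 'tau': array([ 0.0000e+00, -5.9647e+01,  1.6080e+00, -2.8120e+01,  1.3000e-02,
        1.0000e-02,  0.0000e+00]), 'tcp_pos': array([0.303, 0.603, 0.23 ]), 'orientation': array([-7.250e-01, -3.057e+00,  3.000e-03]), 'contact_force': array([ 0.786, -0.59 , -0.304]), 'moment': array([ 0.03 , -0.035, -0.02 ]), 'gripper_force': np.float64(0.0), 'grip_width': np.float64(0.086)} 0.0187
top [[444.1, 0.0, 263.9], [0.0, 444.1, 189.4], [0.0, 0.0, 1.0]] [0.453 0.05  1.202] [[0.01, -1.0, 0.01], [-1.0, -0.01, -0.06], [0.06, -0.01, -1.0]]
side [[385.4, 0.0, 250.1], [0.0, 385.4, 189.5], [0.0, 0.0, 1.0]] [ 0.168 -0.71   0.571] [[0.9, -0.45, -0.02], [-0.26, -0.49, -0.83], [0.36, 0.75, -0.56]]
```

View pics/top0.png

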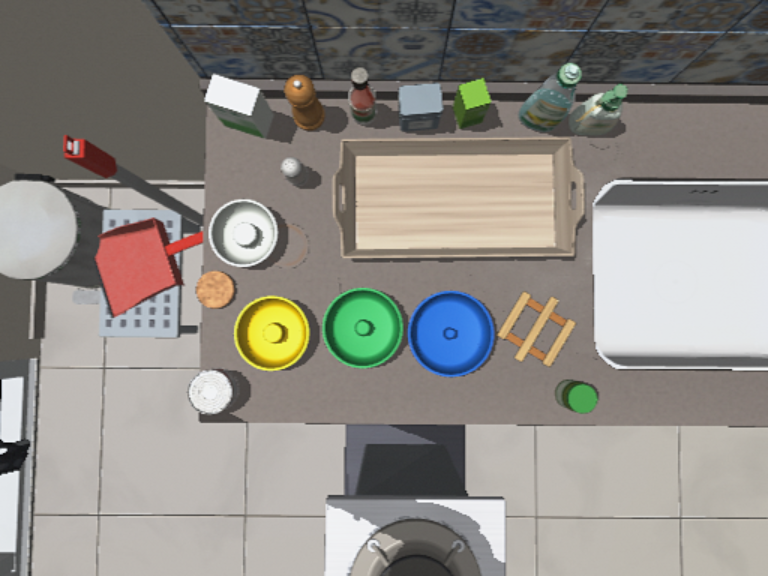

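View pics/side0.png

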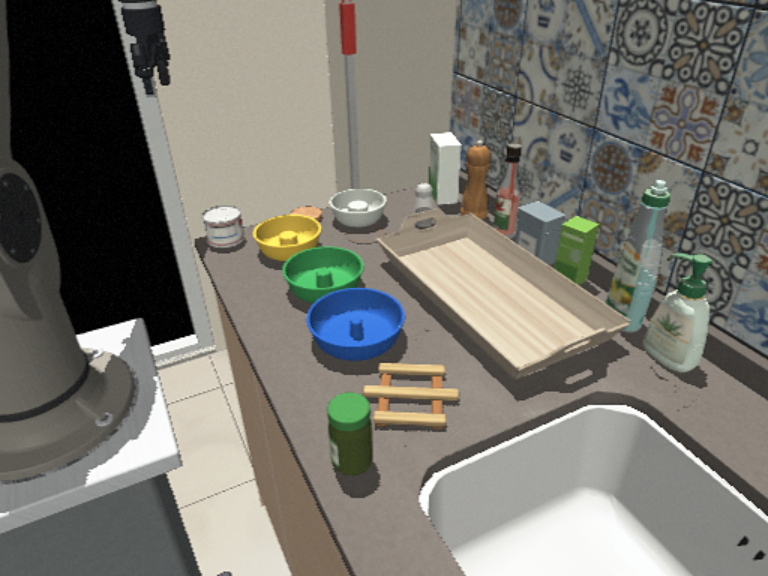

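The top picture (768×576) shows all four covers: white (243,233), yellow (272,333), green (363,328) and blue (451,333). It also shows the trivet at (537,328), jar lid (580,397), coaster (215,289), tray (459,198) and shaker (290,167). The side picture agrees with this, and every cover lies hollow up.

```bash
cat >> h.py <<'E'
HS={"cover_xl":((105,150,60),(125,255,255)),"cover_l":((60,150,60),(85,255,255)),"cover_m":((22,150,90),(33,255,255)),
    "trivet":((8,90,120),(24,255,255)),"coaster":((5,70,120),(18,255,255)),"jar":((50,150,40),(68,255,255)),"cover_s":((0,0,90),(179,40,255))}
C0={"cover_xl":(451,333),"cover_l":(363,328),"cover_m":(272,333),"cover_s":(243,233),"trivet":(537,328),"coaster":(215,289),"jar":(580,397)}
def mask(im,k,c,rad=60):
    hsv=cv2.cvtColor(im,cv2.COLOR_RGB2HSV); m=cv2.inRange(hsv,*map(np.array,HS[k]))
    w=np.zeros_like(m); cv2.circle(w,(int(c[0]),int(c[1])),rad,255,-1); return m&w
Z={"cover_xl":.042,"cover_l":.042,"cover_m":.042,"cover_s":.042,"coaster":.012,"jar":.092,"trivet":.015}
def rim(im,k,c,z,rad=36):
    "centre + mean diameter of the outer contour cast on plane z"
    m=mask(im,k,c,rad); cs=cv2.findContours(m,cv2.RETR_EXTERNAL,cv2.CHAIN_APPROX_NONE)[0]
    h=cv2.convexHull(max(cs,key=cv2.contourArea))[:,0]
    P=np.array([ray("top",u,v,z)[:2] for u,v in h],np.float32)
    (x,y),(a,b),_=cv2.fitEllipse(P); return x,y,a,b
def tool():
    from scipy.spatial.transform import Rotation as Q
    o=status.get_obs(); return o["tcp_pos"],Q.from_rotvec(o["orientation"]).as_matrix()
def go(p,yaw=None):
    "tool-frame shift in mm to TCP p; yaw: wanted world direction (deg) of the closing axis"
    t,R=tool(); y0=np.degrees(np.arctan2(R[1,1],R[0,1])); rz=0
    if yaw is not None:
        rz=-((yaw-y0+90)%180-90)
    print("shift",(R.T@(np.array(p)-t)*1000).round(1),"rz",np.radians(rz).round(3),"yaw now",y0.round(1),"tilt",R[:,2].round(3))
E
python3 - <<'E'
from h import *
im=np.load("pics/top0.npz")["im"]; d=np.load("pics/top0.npz")["d"]
for k,z in Z.items():
    c=np.array(C0[k])/1.5
    print(k,np.round(rim(im,k,c,z,18 if k in("coaster","jar") else 33),4))
m=mask(im,"trivet",np.array(C0["trivet"])/1.5,40)
v,u=np.nonzero(m); P=np.array([ray("top",a,b,.015)[:2] for a,b in zip(u,v)],np.float32)
print("trivet rect",cv2.minAreaRect(P))
v=im.copy(); 
pc=cloud("top",d)
inb=(abs(pc[...,2]-.008)<.006); w=np.zeros(inb.shape,bool); w[95:170,225:385]=1
vv,uu=np.nonzero(inb&w); F=pc[vv,uu][:,:2].astype(np.float32)
hi=(pc[...,2]>.04)&(pc[...,2]<.08); w[:]=0; w[88:180,218:392]=1
vv,uu=np.nonzero(hi&w); H=pc[vv,uu][:,:2].astype(np.float32)
print("floor",cv2.minAreaRect(F),"rim",cv2.minAreaRect(H), "mean z worktop",pc[270:275,200:300,2].mean())
cr=cv2.resize(im[195:260,310:395,::-1],None,fx=7,fy=7,interpolation=cv2.INTER_CUBIC); cv2.imwrite("pics/triv.png",cr)
t,R=tool(); print(R.round(3).tolist())
E
```

```text
cover_xl [ 0.4426 -0.0561  0.1483  0.1491]
cover_l [0.4513 0.097  0.1351 0.1369]
cover_m [0.4405 0.2543 0.1283 0.1288]
cover_s [0.6151 0.3074 0.1709 0.1742]
coaster [0.5171 0.3634 0.0664 0.0671]Traceback (most recent call last):
  File "<stdin>", line 5, in <module>
  File "h.py", line 24, in rim
    h=cv2.convexHull(max(cs,key=cv2.contourArea))[:,0]
                     ~~~^^^^^^^^^^^^^^^^^^^^^^^^
ValueError: max() iterable argument is empty
```

Run:
```python
import re
s=open('h.py').read()
s=s.replace('((50,150,40),(68,255,255))','((50,120,40),(75,255,255))').replace('((0,0,90),(179,40,255))','((0,0,130),(179,40,255))')
open('h.py','w').write(s)
from h import *
im=np.load("pics/top0.npz")["im"]; d=np.load("pics/top0.npz")["d"]
hsv=cv2.cvtColor(im,cv2.COLOR_RGB2HSV)
print("jar hsv",hsv[265,386],"white rim",hsv[134,162],hsv[155,162],hsv[170,162],"top",hsv[190,185])
for k in ("jar","cover_s"):
    try: print(k,np.round(rim(im,k,np.array(C0[k])/1.5,Z[k],18 if k=="jar" else 27),4))
    except Exception as e: print(e)
m=mask(im,"trivet",np.array(C0["trivet"])/1.5,32)
v,u=np.nonzero(m); P=np.array([ray("top",a,b,.015)[:2] for a,b in zip(u,v)],np.float32)
print("trivet rect",cv2.minAreaRect(P), P.mean(0))
pc=cloud("top",d)
inb=(abs(pc[...,2]-.008)<.006); w=np.zeros(inb.shape,bool); w[95:170,230:380]=1
vv,uu=np.nonzero(inb&w); F=pc[vv,uu][:,:2].astype(np.float32)
hi=(pc[...,2]>.04)&(pc[...,2]<.08); w[:]=0; w[88:180,218:392]=1
vv,uu=np.nonzero(hi&w); H=pc[vv,uu][:,:2].astype(np.float32)
print("floor",cv2.minAreaRect(F),"rim",cv2.minAreaRect(H), "worktop z",pc[270:275,200:300,2].mean())
for k in C0: 
    u,v=(np.array(C0[k])/1.5).astype(int); print(k,"depth pt",pc[v,u].round(4))
s=pc[100:125,180:205].reshape(-1,3); s=s[s[:,2]>.07]; print("shaker",s.mean(0))
cr=cv2.resize(im[190:260,310:395,::-1],None,fx=7,fy=7,interpolation=cv2.INTER_CUBIC); cv2.imwrite("pics/triv.png",cr)
t,R=tool(); print(R.round(3).tolist())
```

```text
jar hsv [ 62 135 161] white rim [ 68   7 140] [ 90   1 242] [ 45   4 240] top [ 15  25 141]
jar [ 0.3385 -0.2687  0.0463  0.0488]
cover_s [0.6161 0.311  0.1316 0.1441]
trivet rect ((0.4519885182380676, -0.2109699249267578), (0.10928042232990265, 0.12893855571746826), 58.74223327636719) [ 0.45167908 -0.21056798]
floor ((0.6831093430519104, -0.06496842205524445), (0.1805570274591446, 0.37330466508865356), 1.027461290359497) rim ((0.6816487312316895, -0.06564028561115265), (0.2123686820268631, 0.43108677864074707), 1.2201470136642456) worktop z -0.0010448856661236508
cover_xl depth pt [ 0.4424 -0.0565  0.0306]
cover_l depth pt [0.4515 0.0962 0.0318]
cover_m depth pt [0.4396 0.2562 0.031 ]
cover_s depth pt [0.6156 0.3094 0.0344]
trivet depth pt [ 0.4544 -0.2139  0.0108]
coaster depth pt [0.5187 0.3638 0.008 ]
jar depth pt [ 0.3407 -0.2656  0.0903]
shaker [0.71333743 0.2158762  0.1210387 ]
[[-0.893, 0.449, -0.001], [0.449, 0.893, -0.002], [-0.0, -0.002, -1.0]]
```

View pics/triv.png

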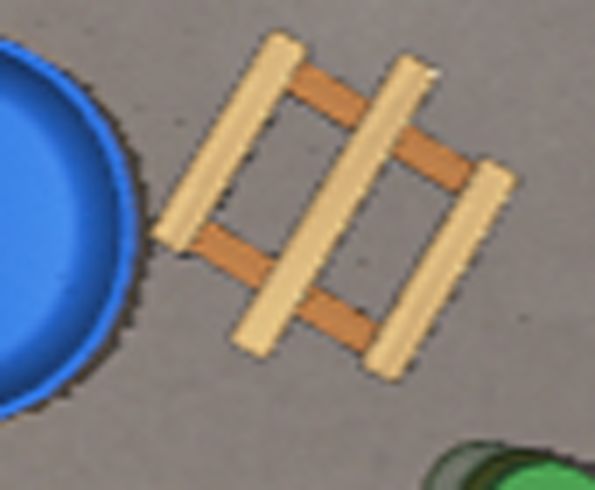

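The crop shows the trivet's middle bar running from (418,65) to (250,345). That puts it about -31° from world x, so the closing axis is about 58.7°. First I'll go above the trivet.

```bash
python3 -m creep '0 0 0 -379 -204 30 0;0 0 0 -379 -204 30 0;0 0 0 -379 -204 30 0;0 0 0 -379 -204 30 -0.2;0 0 0 -379 -204 30 -0.2;0 0 0 -379 -204 30 -0.2;0 0 0 -498 -660 80 -0.2;0 0 0 -498 -660 80 -0.2;0 0 0 -498 -660 80 -0.2;0 0 0 -498 -660 80 -0.2' 40
python3 - <<'E'
from h import *
go((.452,-.211,.10),58.7)
E
```

```text
clock: 1.35
tcp_pos: [0.485, 0.0482, 0.1787]
orientation: [-0.725, -3.057, 0.0]
contact_force: [1.0, 0.2, 0.5]
grip_width: 0.0341
gripper_force: 0.0
shift [ -87.  -246.4   78.7] rz 0.08 yaw now 63.3 tilt [-0.  0. -1.]
```

```bash
python3 -m creep '0 0 0.08 -87 -246 79 -0.25;0 0 0.08 -87 -246 79 -0.25;0 0 0.08 -87 -246 79 -0.25;0 0 0.08 -87 -246 79 -0.25;0 0 0.08 -87 -246 79 -0.25;0 0 0.08 -87 -246 79 -0.25;0 0 0.08 -87 -246 79 -0.25'
python3 - <<'E'
from h import *
go((.452,-.211,.004),58.7)
im,d=grab_frame("top")
m=mask(im,"trivet",np.array(C0["trivet"])/1.5,32)
v,u=np.nonzero(m); P=np.array([ray("top",a,b,.015)[:2] for a,b in zip(u,v)],np.float32); print(cv2.minAreaRect(P))
im,d=grab_frame("side"); cv2.imwrite("pics/s1.png",cv2.resize(im[180:330,180:380,::-1],(800,600),interpolation=cv2.INTER_CUBIC))
E
```

```text
clock: 2.22
tcp_pos: [0.4532, -0.2075, 0.1]
orientation: [-0.845, -3.026, -0.001]
contact_force: [-0.2, 0.4, 0.5]
grip_width: 0.0323
gripper_force: 0.0
shift [-0.8 -3.7 96. ] rz 0.002 yaw now 58.8 tilt [-0.     0.001 -1.   ]
((0.4549392759799957, -0.19784988462924957), (0.10845111310482025, 0.12257146835327148), 81.08610534667969)
```

View pics/s1.png

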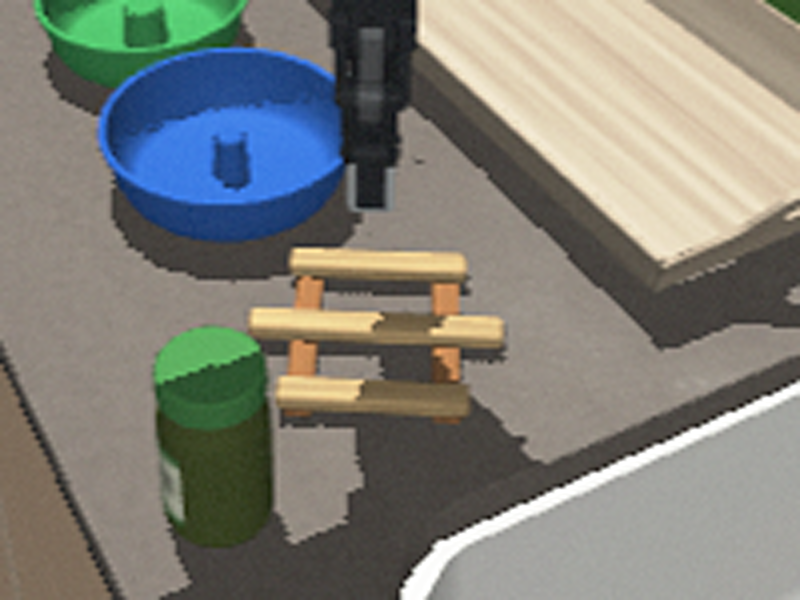

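The side view shows the trivet has not moved. Its middle bar lies at crop (250,323)–(503,332), with the gripper above it. Next: go down and pinch.

```bash
python3 - <<'E'
from h import *
a=ray("side",180+250/4,180+323/4,.013);b=ray("side",180+503/4,180+332/4,.013);print((a+b)/2,np.degrees(np.arctan2(*(b-a)[[1,0]])))
E
python3 -m creep '0 0 0 -1 -3 50 -0.25;0 0 0 -1 -3 90 -0.25;0 0 0 -1 -3 96 -0.25;0 0 0 -1 -3 96 -0.25;0 0 0 -1 -3 96 -0.6;0 0 0 -1 -3 96 -0.8;0 0 0 -1 -3 96 -1;0 0 0 -1 -3 96 -1;0 0 0 -1 -3 96 -1;0 0 0 -1 -3 96 -1' 40
```

```text
[ 0.45266232 -0.21775045  0.013     ] -30.571141630591708
clock: 3.58
tcp_pos: [0.4535, -0.212, 0.0057]
orientation: [0.846, 3.023, 0.0]
contact_force: [-0.4, 1.2, 7.3]
grip_width: 0.0149
gripper_force: 40.3
```

```bash
python3 -m creep '0 0 0 0 0 -40 -1;0 0 0 0 0 -100 -1;0 0 0 0 0 -130 -1;0 0 0 0 0 -130 -1;0 0 0 0 0 -130 -1'
python3 - <<'E'
from h import *
go((.684,-.1605,.15),91)
E
```

```text
clock: 4.2
tcp_pos: [0.4517, -0.2113, 0.1336]
orientation: [-0.846, -3.025, -0.001]
contact_force: [-0.6, 0.8, -1.6]
grip_width: 0.0147
gripper_force: 39.5
shift [-172.2  164.   -16.5] rz -0.563 yaw now 58.7 tilt [-0.     0.001 -1.   ]
```

```bash
python3 -m creep '0 0 -0.56 -172 164 -16 -1;0 0 -0.56 -172 164 -16 -1;0 0 -0.56 -172 164 -16 -1;0 0 -0.56 -172 164 -16 -1;0 0 -0.56 -172 164 -16 -1;0 0 -0.56 -172 164 -16 -1;0 0 -0.56 -172 164 -16 -1'
python3 - <<'E'
from h import *
go((.684,-.1605,.014),91)
im,d=grab_frame("side"); cv2.imwrite("pics/s2.png",im[...,::-1])
E
```

```text
clock: 5.08
tcp_pos: [0.6825, -0.1619, 0.149]
orientation: [0.019, -3.139, 0.0]
contact_force: [0.1, -0.1, -1.3]
grip_width: 0.0148
gripper_force: 39.5
shift [ -1.8   1.4 135. ] rz -0.005 yaw now 90.7 tilt [-0.002 -0.    -1.   ]
```

View pics/s2.png

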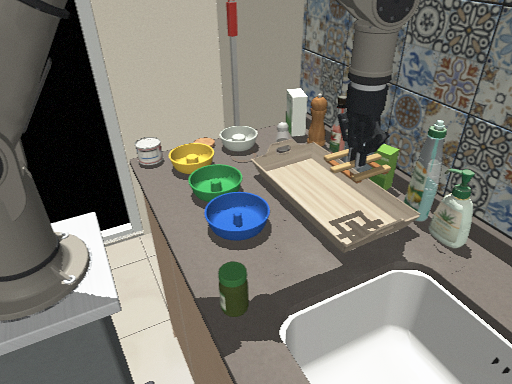

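The picture shows the trivet held level at (365,165) above the right end of the tray, and everything else is in place. I'll lower it and release.

```bash
python3 -m creep '0 0 -0.005 -1 1 60 -1;0 0 -0.005 -1 1 110 -1;0 0 -0.005 -1 1 128 -1;0 0 -0.005 -1 1 134 -1;0 0 -0.005 -1 1 134 -1;0 0 -0.005 -1 1 134 -0.6;0 0 -0.005 -1 1 134 -0.3;0 0 -0.005 -1 1 134 -0.25;0 0 -0.005 -1 1 90 -0.25;0 0 -0.005 -1 1 -10 -0.25'
python3 - <<'E'
from h import *
o=status.get_obs(); go((.51,-.056,.15),90)
E
```

```text
clock: 6.38
tcp_pos: [0.6839, -0.1594, 0.1219]
orientation: [0.03, -3.137, -0.001]
contact_force: [0.9, -1.0, -0.6]
grip_width: 0.0323
gripper_force: 0.0
shift [172.  106.8 -27.3] rz 0.019 yaw now 91.1 tilt [-0.004  0.001 -1.   ]
```

```bash
python3 -m creep '0 0 0 200 180 -40 -0.25;0 0 0 200 180 -40 -0.25;0 0 0 200 180 -40 -0.25;0 0 0 232 260 -40 -0.25;0 0 0 232 260 -40 -0.25;0 0 0 232 260 -40 -0.25;0 0 0 232 260 -40 -0.25;0 0 0 232 260 -40 -0.25'
cat >> h.py <<'E'
def trivet(im,c,z,rad=38):
    m=mask(im,"trivet",c,rad); hsv=cv2.cvtColor(im,cv2.COLOR_RGB2HSV)
    v,u=np.nonzero(m); P=np.array([ray("top",a,b,z)[:2] for a,b in zip(u,v)],np.float32); return cv2.minAreaRect(P),len(u)
E
python3 - <<'E'
from h import *
im,d=grab_frame("top"); np.savez("pics/top1.npz",im=im,d=d)
print("xl",np.round(rim(im,"cover_xl",np.array(C0["cover_xl"])/1.5,.042,33),4))
o=cv2.resize(im[80:260,210:400,::-1],None,fx=3,fy=3); cv2.imwrite("pics/t1.png",o)
c=proj("top",(.684,-.1605,.023)); print(c,trivet(im,c,.023)); 
go((.4426,-.0561,.1),90)
hsv=cv2.cvtColor(im,cv2.COLOR_RGB2HSV); print(hsv[int(c[1]),int(c[0])],hsv[int(c[1]),int(c[0])-25])
E
```

```text
clock: 7.38
tcp_pos: [0.449, 0.0951, 0.1628]
orientation: [-0.029, 3.14, -0.0]
contact_force: [0.4, -0.2, -1.0]
grip_width: 0.0319
gripper_force: 0.0
xl [ 0.4429 -0.0559  0.1475  0.1488]
[338.80901091 132.15773201] (((0.6859676837921143, -0.15834476053714752), (0.1276569366455078, 0.10761196166276932), 0.08354472368955612), 900)
shift [   9.3 -150.6   62.7] rz 0.017 yaw now 91.0 tilt [ 0.001 -0.    -1.   ]
[ 18 108 218] [ 17  47 218]
```

View pics/t1.png

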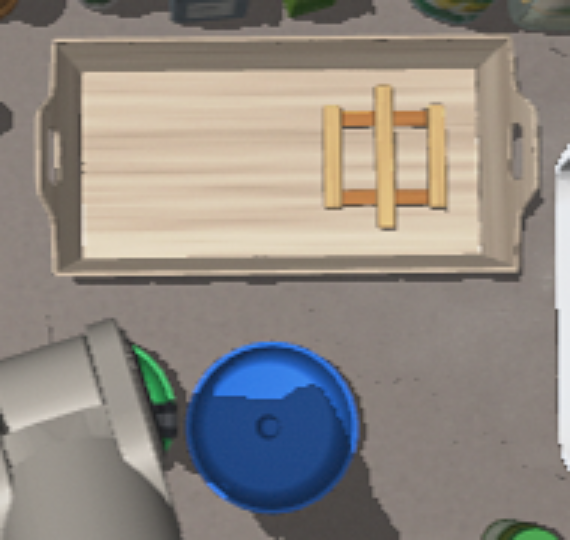

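The trivet lies flat in the right end of the tray, centred at crop (385,157). The blue cover's boss is at (268,425). Next: pick the blue cover.

```bash
python3 -m creep '0 0 0.017 9 -60 30 -0.2;0 0 0.017 9 -120 60 -0.2;0 0 0.017 9 -150 62 -0.2;0 0 0.017 9 -150 62 -0.2;0 0 0.017 9 -150 62 -0.2;0 0 0.017 9 -150 62 -0.2'
python3 - <<'E'
from h import *
go((.4428,-.056,.014),90)
E
```

```text
clock: 8.18
tcp_pos: [0.4428, -0.0536, 0.1007]
orientation: [-0.006, 3.141, 0.001]
contact_force: [0.4, 0.2, -0.4]
grip_width: 0.034
gripper_force: 0.0
shift [ 0.  -2.4 86.7] rz 0.004 yaw now 90.2 tilt [ 0.001  0.    -1.   ]
```

```bash
python3 -m creep '0 0 0 0 -1 45 -0.2;0 0 0 0 -1 80 -0.2;0 0 0 0 -1 87 -0.2;0 0 0 0 -1 87 -0.2;0 0 0 0 -1 87 -0.6;0 0 0 0 -1 87 -0.8;0 0 0 0 -1 87 -1;0 0 0 0 -1 87 -1;0 0 0 0 -1 87 -1' 40
python3 - <<'E'
from h import *
go((.685,-.159,.16),90)
E
```

```text
clock: 9.3
tcp_pos: [0.4433, -0.0553, 0.0148]
orientation: [-0.004, 3.139, 0.001]
contact_force: [-1.8, -0.1, 6.8]
grip_width: 0.0167
gripper_force: 39.2
shift [-241.8 -104.2 -144.6] rz 0.002 yaw now 90.1 tilt [ 0.002  0.    -1.   ]
```

```bash
python3 -m creep '0 0 0 0 0 -20 -1;0 0 0 0 0 -60 -1;0 0 0 0 0 -110 -1;0 0 0 0 0 -145 -1;0 0 0 0 0 -145 -1;0 0 0 0 0 -145 -1'
python3 - <<'E'
from h import *
go((.685,-.159,.15),90)
im,d=grab_frame("side"); cv2.imwrite("pics/s3.png",im[100:260,150:420,::-1])
E
```

```text
clock: 10.05
tcp_pos: [0.4417, -0.0554, 0.1583]
orientation: [0.004, -3.141, -0.0]
contact_force: [-0.8, -0.8, -2.3]
grip_width: 0.0164
gripper_force: 39.4
shift [-243.  -104.2    8.3] rz 0.002 yaw now 90.1 tilt [-0.  0. -1.]
```

View pics/s3.png

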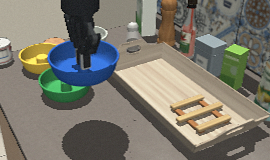

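The blue cover is held level at crop (83,65), and the trivet is visible in the tray. Next: move over it and set down.

```bash
python3 -m creep '0 0 0 -60 -26 0 -1;0 0 0 -120 -52 0 -1;0 0 0 -180 -78 4 -1;0 0 0 -230 -98 8 -1;0 0 0 -243 -104 8 -1;0 0 0 -243 -104 8 -1;0 0 0 -243 -104 8 -1'
python3 - <<'E'
from h import *
go((.685,-.159,.038),90)
E
```

```text
clock: 10.98
tcp_pos: [0.684, -0.1584, 0.1492]
orientation: [0.004, -3.139, -0.001]
contact_force: [0.5, 0.4, -1.0]
grip_width: 0.0169
gripper_force: 39.4
shift [ -1.3  -0.7 111.2] rz 0.002 yaw now 90.1 tilt [-0.003  0.001 -1.   ]
```

```bash
python3 -m creep '0 0 0 -1 -1 55 -1;0 0 0 -1 -1 95 -1;0 0 0 -1 -1 107 -1;0 0 0 -1 -1 111 -1;0 0 0 -1 -1 111 -1;0 0 0 -1 -1 111 -0.7;0 0 0 -1 -1 111 -0.4;0 0 0 -1 -1 111 -0.3;0 0 0 -1 -1 80 -0.3;0 0 0 -1 -1 0 -0.2'
python3 -m creep '0 0 0 150 120 0 -0.1;0 0 0 200 200 0 -0.1;0 0 0 232 320 0 -0.1;0 0 0 232 320 0 -0.1;0 0 0 232 320 0 -0.1;0 0 0 232 400 0 -0.1;0 0 0 232 400 0 -0.1;0 0 0 232 400 0 -0.1'
python3 - <<'E'
from h import *
im,d=grab_frame("top"); np.savez("pics/top2.npz",im=im,d=d)
c=proj("top",(.685,-.159,.065)); print("xl",np.round(rim(im,"cover_xl",c,.065,36),4))
pc=cloud("top",d); u,v=map(int,c); print("floor z",np.median(pc[v-12:v+13,u-12:u+13,2]))
print("l",np.round(rim(im,"cover_l",np.array(C0["cover_l"])/1.5,.042,31),4))
go((.4513,.097,.1),90)
E
```

```text
clock: 12.22
tcp_pos: [0.6845, -0.1593, 0.1312]
orientation: [0.004, -3.136, -0.002]
contact_force: [1.0, -0.7, 0.9]
grip_width: 0.0345
gripper_force: 0.0
clock: 13.22
tcp_pos: [0.4524, 0.2432, 0.1336]
orientation: [-0.009, 3.141, 0.003]
contact_force: [0.0, -0.5, 0.4]
grip_width: 0.0385
gripper_force: 0.0
xl [ 0.6864 -0.1582  0.1472  0.1482]
floor z 0.027597081383364017
l [0.4514 0.0971 0.135  0.1368]
shift [   1.5 -150.8   32.9] rz 0.01 yaw now 90.6 tilt [ 0.     0.004 -1.   ]
```

The blue cover sits flat on the trivet, with its centre within 0.5 mm of the trivet's. Next: green.

```bash
python3 -m creep '0 0 0.01 1 -60 15 -0.1;0 0 0.01 1 -120 25 -0.1;0 0 0.01 1 -150 33 -0.1;0 0 0.01 1 -150 33 -0.1;0 0 0.01 1 -150 33 -0.1;0 0 0.01 1 -150 33 -0.1'
python3 - <<'E'
from h import *
go((.4513,.0968,.014),90)
im,d=grab_frame("side");cv2.imwrite("pics/s4.png",im[100:260,150:420,::-1])
E
```

```text
clock: 14.02
tcp_pos: [0.4534, 0.0909, 0.1004]
orientation: [0.009, 3.141, 0.001]
contact_force: [0.6, 0.1, -0.0]
grip_width: 0.0389
gripper_force: 0.0
shift [ 2.2  5.8 86.4] rz -0.006 yaw now 89.7 tilt [ 0.001  0.001 -1.   ]
```

```bash
python3 -m creep '0 0 0 2 5 0 -0.1;0 0 0 2 5 45 -0.1;0 0 0 2 5 80 -0.1;0 0 0 2 5 86 -0.1;0 0 0 2 5 86 -0.1;0 0 0 2 5 86 -0.5;0 0 0 2 5 86 -0.8;0 0 0 2 5 86 -1;0 0 0 2 5 86 -1;0 0 0 2 5 86 -1' 40
python3 -m creep '0 0 0 0 0 -20 -1;0 0 0 0 0 -60 -1;0 0 0 0 0 -110 -1;0 0 0 0 0 -145 -1;0 0 0 0 0 -145 -1;0 0 0 0 0 -145 -1'
python3 - <<'E'
from h import *
go((.685,-.159,.15),90)
E
```

```text
clock: 15.32
tcp_pos: [0.4519, 0.095, 0.0153]
orientation: [0.012, 3.139, 0.002]
contact_force: [-1.4, -0.4, 8.0]
grip_width: 0.0247
gripper_force: 39.7
clock: 16.08
tcp_pos: [0.4504, 0.0944, 0.1586]
orientation: [-0.012, -3.141, -0.0]
contact_force: [-0.3, -0.6, -2.1]
grip_width: 0.0246
gripper_force: 39.7
shift [-236.6 -251.6    8.4] rz -0.008 yaw now 89.6 tilt [-0.001  0.    -1.   ]
```

```bash
python3 -m creep '0 0 -0.008 -43 -45 4 -1;0 0 -0.008 -86 -91 8 -1;0 0 -0.008 -129 -137 8 -1;0 0 -0.008 -172 -183 8 -1;0 0 -0.008 -214 -228 8 -1;0 0 -0.008 -237 -252 8 -1;0 0 -0.008 -237 -252 8 -1;0 0 -0.008 -237 -252 8 -1;0 0 -0.008 -237 -252 8 -1'
python3 - <<'E'
from h import *
go((.685,-.159,.044),90)
E
```

```text
clock: 17.2
tcp_pos: [0.6852, -0.1576, 0.1502]
orientation: [0.003, -3.14, -0.002]
contact_force: [1.0, -0.4, -1.0]
grip_width: 0.0246
gripper_force: 39.7
shift [  0.   -1.5 106.2] rz 0.002 yaw now 90.1 tilt [-0.002  0.001 -1.   ]
```

```bash
python3 -m creep '0 0 0 0 -1 45 -1;0 0 0 0 -1 75 -1;0 0 0 0 -1 85 -1;0 0 0 0 -1 92 -1;0 0 0 0 -1 97 -1;0 0 0 0 -1 102 -1;0 0 0 0 -1 106 -1;0 0 0 0 -1 107 -1;0 0 0 0 -1 107 -1'
python3 -m creep '0 0 0 0 0 0 -0.7;0 0 0 0 0 0 -0.3;0 0 0 0 0 0 -0.1;0 0 0 0 0 -5 -0.1;0 0 0 0 0 -30 -0.1;0 0 0 0 0 -90 -0.1;0 0 0 0 0 -105 -0.1'
python3 - <<'E'
from h import *
go((.5,.1,.15),90)
E
```

```text
clock: 18.32
tcp_pos: [0.686, -0.1603, 0.0441]
orientation: [-0.0, 3.142, 0.0]
contact_force: [-0.9, 0.4, -1.4]
grip_width: 0.0248
gripper_force: 39.7
clock: 19.2
tcp_pos: [0.6886, -0.1613, 0.1542]
orientation: [0.0, 3.134, -0.002]
contact_force: [-0.1, -0.1, 1.1]
grip_width: 0.0382
gripper_force: 0.0
shift [188.7 261.3   2.4] rz -0.0 yaw now 90.0 tilt [ 0.008 -0.001 -1.   ]
```

```bash
python3 -m creep '0 0 0 100 80 0 0.1;0 0 0 150 130 0 0.1;0 0 0 200 180 0 0.1;0 0 0 220 220 0 0.1;0 0 0 220 220 0 0.1;0 0 0 220 220 0 0.1;0 0 0 220 220 0 0.1'
python3 - <<'E'
from h import *
im,d=grab_frame("top"); np.savez("pics/top3.npz",im=im,d=d)
cv2.imwrite("pics/t3.png",cv2.resize(im[80:280,120:400,::-1],None,fx=2.5,fy=2.5))
c=proj("top",(.685,-.159,.065)); 
print("xl",np.round(rim(im,"cover_xl",c,.065,36),4),"l",np.round(rim(im,"cover_l",c,.07,36),4))
pc=cloud("top",d); u,v=map(int,c); print("floor z",np.median(pc[v-14:v+15,u-14:u+15,2]))
print("m",np.round(rim(im,"cover_m",np.array(C0["cover_m"])/1.5,.042,30),4))
go((.4405,.2543,.12),90)
E
```

```text
clock: 20.08
tcp_pos: [0.4663, 0.0595, 0.1493]
orientation: [-0.001, 3.141, 0.0]
contact_force: [0.3, -0.3, 0.3]
grip_width: 0.047
gripper_force: 0.0
xl [ 0.6864 -0.1581  0.1466  0.1484] l [ 0.6855 -0.1583  0.1382  0.1392]
floor z 0.033040433654587587
m [0.4404 0.2543 0.1283 0.1289]
shift [ 26.5 195.4  29.2] rz -0.001 yaw now 89.9 tilt [ 0.001 -0.    -1.   ]
```

View pics/t3.png

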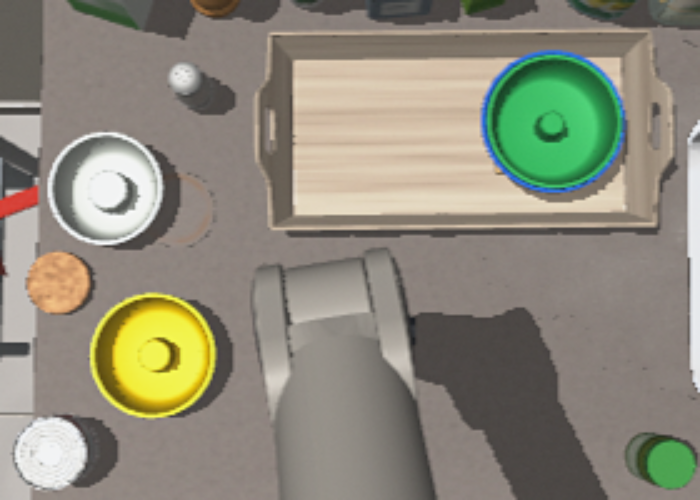

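The green cover is nested fully inside the blue one: concentric at crop (552,124), floor at 33 mm as it should be. Next: yellow, at (155,354).

```bash
python3 -m creep '0 0 0 10 60 10 0.15;0 0 0 20 120 20 0.15;0 0 0 26 175 29 0.15;0 0 0 26 195 40 0.15;0 0 0 26 195 49 0.15;0 0 0 26 195 49 0.15;0 0 0 26 195 49 0.15'
python3 - <<'E'
from h import *
go((.4404,.2543,.014),90)
E
```

```text
clock: 21.0
tcp_pos: [0.4407, 0.2525, 0.1002]
orientation: [0.005, 3.141, -0.001]
contact_force: [-0.9, -0.3, -0.1]
grip_width: 0.0493
gripper_force: 0.0
shift [ 0.3  1.8 86.2] rz -0.003 yaw now 89.8 tilt [ 0.    -0.001 -1.   ]
```

```bash
python3 -m creep '0 0 0 0 2 45 0.15;0 0 0 0 2 80 0.15;0 0 0 0 2 86 0.15;0 0 0 0 2 86 0.15;0 0 0 0 2 86 -0.2;0 0 0 0 2 86 -0.6;0 0 0 0 2 86 -1;0 0 0 0 2 86 -1;0 0 0 0 2 86 -1' 40
python3 -m creep '0 0 0 0 0 -20 -1;0 0 0 0 0 -60 -1;0 0 0 0 0 -110 -1;0 0 0 0 0 -145 -1;0 0 0 0 0 -145 -1;0 0 0 0 0 -145 -1'
python3 - <<'E'
from h import *
go((.685,-.159,.15),90)
E
```

```text
clock: 22.12
tcp_pos: [0.441, 0.2569, 0.0158]
orientation: [0.0, 3.139, 0.002]
contact_force: [-0.4, -1.8, 5.7]
grip_width: 0.0326
gripper_force: 39.3
clock: 22.88
tcp_pos: [0.4394, 0.2565, 0.1588]
orientation: [0.001, -3.141, -0.0]
contact_force: [-0.7, 0.9, -2.0]
grip_width: 0.0323
gripper_force: 40.4
shift [-245.5 -415.5    8.7] rz 0.0 yaw now 90.0 tilt [-0.  0. -1.]
```

```bash
python3 -m creep '0 0 0 -30 -50 4 -1;0 0 0 -60 -101 8 -1;0 0 0 -90 -152 8 -1;0 0 0 -120 -203 8 -1;0 0 0 -150 -254 8 -1;0 0 0 -180 -305 8 -1;0 0 0 -210 -356 8 -1;0 0 0 -240 -406 8 -1;0 0 0 -245 -415 8 -1;0 0 0 -245 -415 8 -1'
python3 -m creep '0 0 0 0 0 0 -1;0 0 0 0 0 0 -1'
python3 - <<'E'
from h import *
go((.685,-.1592,.049),90)
E
```

```text
clock: 24.12
tcp_pos: [0.6839, -0.1588, 0.1488]
orientation: [-0.002, -3.138, -0.001]
contact_force: [-0.3, -0.1, -1.5]
grip_width: 0.0323
gripper_force: 40.3
clock: 24.38
tcp_pos: [0.6847, -0.1561, 0.1508]
orientation: [0.004, -3.141, -0.002]
contact_force: [-1.1, -0.4, -2.1]
grip_width: 0.0322
gripper_force: 40.3
shift [ -0.3  -3.2 101.8] rz 0.003 yaw now 90.1 tilt [-0.001  0.001 -1.   ]
```

```bash
python3 -m creep '0 0 0 0 -1 45 -1;0 0 0 0 -1 70 -1;0 0 0 0 -1 80 -1;0 0 0 0 -1 87 -1;0 0 0 0 -1 92 -1;0 0 0 0 -1 97 -1;0 0 0 0 -1 101 -1;0 0 0 0 -1 102 -1;0 0 0 0 -1 102 -1'
python3 -m creep '0 0 0 0 0 0 -0.5;0 0 0 0 0 0 -0.1;0 0 0 0 0 0 0.15;0 0 0 0 0 -5 0.15;0 0 0 0 0 -30 0.15;0 0 0 0 0 -90 0.15;0 0 0 0 0 -105 0.15;0 0 0 100 60 -105 0.2;0 0 0 150 120 -105 0.2;0 0 0 200 180 -105 0.2'
python3 -m creep '0 0 0 20 60 0 0.3;0 0 0 20 60 0 0.3;0 0 0 20 60 0 0.3'
python3 - <<'E'
from h import *
im,d=grab_frame("top"); np.savez("pics/top4.npz",im=im,d=d)
c=proj("top",(.685,-.159,.065)); 
print("l",np.round(rim(im,"cover_l",c,.07,36),4),"m",np.round(rim(im,"cover_m",c,.075,36),4))
pc=cloud("top",d); u,v=map(int,c); print("floor z",np.median(pc[v-14:v+15,u-14:u+15,2]))
# white: points by height, rim
w=np.zeros(d.shape,bool); w[115:200,130:195]=1
for lo,hi,n in((.036,.05,"rim"),(.028,.036,"boss")):
    vv,uu=np.nonzero((pc[...,2]>lo)&(pc[...,2]<hi)&w); P=pc[vv,uu,:2].astype(np.float32)
    if n=="boss": P=P[np.hypot(*(P-[.616,.309]).T)<.03]
    print(n,len(P),P.mean(0),cv2.minEnclosingCircle(P))
hsv=cv2.cvtColor(im,cv2.COLOR_RGB2HSV); 
m=cv2.inRange(hsv,(0,0,160),(179,30,255)); m[:110]=0;m[200:]=0;m[:,:138]=0;m[:,192:]=0
n_,lab,st,_=cv2.connectedComponentsWithStats(m); i=1+st[1:,4].argmax(); vv,uu=np.nonzero(lab==i)
P=np.array([ray("top",a,b,.042)[:2] for a,b in zip(uu,vv)],np.float32); print("ell",cv2.fitEllipse(cv2.convexHull(P)))
go((.616,.308,.12),90)
E
```

```text
clock: 25.5
tcp_pos: [0.6851, -0.1593, 0.0491]
orientation: [-0.0, 3.141, -0.0]
contact_force: [-0.3, 0.4, -1.3]
grip_width: 0.0327
gripper_force: 40.3
clock: 26.75
tcp_pos: [0.5404, -0.0389, 0.1539]
orientation: [-0.001, -3.141, -0.0]
contact_force: [0.2, 0.7, 1.2]
grip_width: 0.0512
gripper_force: 0.0
clock: 27.12
tcp_pos: [0.5224, 0.0201, 0.1542]
orientation: [-0.001, 3.141, -0.0]
contact_force: [0.8, -1.6, -0.3]
grip_width: 0.0556
gripper_force: 0.0
l [ 0.6854 -0.1582  0.1383  0.1392] m [ 0.6845 -0.1574  0.1288  0.13  ]
floor z 0.03852461627767138
rim 316 [0.6208016  0.30997103] ((0.639363706111908, 0.28705936670303345), 0.09223142266273499)
boss 180 [0.61456114 0.3091319 ] ((0.6148058772087097, 0.3094044625759125), 0.021167729049921036)
ell ((0.6149668097496033, 0.30923011898994446), (0.11967508494853973, 0.12040521949529648), 4.344437599182129)
shift [-93.1 289.   34. ] rz -0.001 yaw now 89.9 tilt [ 0.    -0.001 -1.   ]
```

The yellow cover is nested (floor at 38.5 mm). The white cover is at (0.615, 0.309), still untouched.

```bash
python3 -m creep '0 0 0 -18 58 0 0.3;0 0 0 -36 116 0 0.3;0 0 0 -54 174 10 0.3;0 0 0 -74 232 20 0.3;0 0 0 -92 289 30 0.3;0 0 0 -92 289 40 0.3;0 0 0 -92 289 40 0.3;0 0 0 -92 289 40 0.3'
python3 - <<'E'
from h import *
go((.615,.3093,.015),90)
E
```

```text
clock: 28.18
tcp_pos: [0.6152, 0.3064, 0.1143]
orientation: [0.005, 3.141, -0.002]
contact_force: [-0.3, -0.4, -0.6]
grip_width: 0.0552
gripper_force: 0.0
shift [ 0.2  3.  99.3] rz -0.003 yaw now 89.8 tilt [ 0.    -0.001 -1.   ]
```

```bash
python3 -m creep '0 0 0 0 2 45 0.3;0 0 0 0 2 75 0.3;0 0 0 0 2 90 0.3;0 0 0 0 2 98 0.3;0 0 0 0 2 98 0.3;0 0 0 0 2 98 0;0 0 0 0 2 98 -0.4;0 0 0 0 2 98 -0.8;0 0 0 0 2 98 -0.8;0 0 0 0 2 98 -0.8' 40
python3 -m creep '0 0 0 0 0 -20 -1;0 0 0 0 0 -60 -1;0 0 0 0 0 -110 -1;0 0 0 0 0 -145 -1;0 0 0 0 0 -145 -1;0 0 0 0 0 -145 -1'
python3 - <<'E'
from h import *
go((.685,-.159,.155),90)
E
```

```text
clock: 29.42
tcp_pos: [0.6151, 0.3113, 0.0178]
orientation: [0.0, 3.14, 0.001]
contact_force: [-1.1, -1.3, 5.9]
grip_width: 0.0407
gripper_force: 39.9
clock: 30.18
tcp_pos: [0.6136, 0.3113, 0.161]
orientation: [0.001, -3.141, -0.0]
contact_force: [-0.0, 0.3, -2.6]
grip_width: 0.0402
gripper_force: 40.7
shift [ -71.2 -470.4    5.9] rz 0.0 yaw now 90.0 tilt [-0.001  0.    -1.   ]
```

```bash
python3 -m creep '0 0 0 -8 -55 2 -1;0 0 0 -16 -110 4 -1;0 0 0 -25 -165 6 -1;0 0 0 -33 -220 6 -1;0 0 0 -41 -275 6 -1;0 0 0 -50 -330 6 -1;0 0 0 -58 -385 6 -1;0 0 0 -66 -440 6 -1;0 0 0 -71 -470 6 -1;0 0 0 -71 -470 6 -1'
python3 -m creep '0 0 0 0 0 0 -1;0 0 0 0 0 0 -1;0 0 0 0 0 0 -1'
python3 - <<'E'
from h import *
go((.685,-.1592,.055),90)
E
```

```text
clock: 31.42
tcp_pos: [0.6836, -0.1631, 0.1532]
orientation: [-0.009, -3.138, 0.003]
contact_force: [-0.3, 0.7, -1.2]
grip_width: 0.0408
gripper_force: 40.7
clock: 31.8
tcp_pos: [0.6853, -0.1571, 0.1548]
orientation: [0.003, -3.141, -0.001]
contact_force: [-0.1, -0.1, -1.8]
grip_width: 0.0404
gripper_force: 40.7
shift [ 0.3 -2.2 99.8] rz 0.002 yaw now 90.1 tilt [-0.     0.001 -1.   ]
```

```bash
python3 -m creep '0 0 0 0 -1 45 -1;0 0 0 0 -1 67 -1;0 0 0 0 -1 77 -1;0 0 0 0 -1 84 -1;0 0 0 0 -1 89 -1;0 0 0 0 -1 94 -1;0 0 0 0 -1 98 -1;0 0 0 0 -1 99 -1;0 0 0 0 -1 99 -1'
python3 -m creep '0 0 0 0 0 0 -0.2;0 0 0 0 0 0 0.2;0 0 0 0 0 0 0.3;0 0 0 0 0 -5 0.3;0 0 0 0 0 -30 0.3;0 0 0 0 0 -90 0.3;0 0 0 0 0 -105 0.3;0 0 0 60 60 -105 0.3;0 0 0 120 120 -105 0.3;0 0 0 150 180 -105 0.6'
python3 -m creep '0 0 0 20 60 0 1;0 0 0 20 60 0 1;0 0 0 20 60 0 1'
python3 - <<'E'
from h import *
im,d=grab_frame("top"); np.savez("pics/top5.npz",im=im,d=d)
c=proj("top",(.685,-.159,.065)); 
pc=cloud("top",d); u,v=map(int,c); print("floor z",np.median(pc[v-12:v+13,u-12:u+13,2]))
for k,z in(("cover_l",.07),("cover_m",.075)): print(k,np.round(rim(im,k,c,z,36),4))
print("coaster",np.round(rim(im,"coaster",np.array(C0["coaster"])/1.5,.012,18),4))
print("jar",np.round(rim(im,"jar",np.array(C0["jar"])/1.5,.092,18),4))
cv2.imwrite("pics/t5.png",cv2.resize(im[80:280,120:400,::-1],None,fx=2.5,fy=2.5))
go((.517,.3634,.10),90)
E
```

```text
clock: 32.92
tcp_pos: [0.6853, -0.1597, 0.0561]
orientation: [-0.0, 3.141, 0.0]
contact_force: [0.3, -0.1, -1.6]
grip_width: 0.0403
gripper_force: 40.7
clock: 34.17
tcp_pos: [0.5599, -0.0189, 0.1609]
orientation: [-0.002, -3.141, -0.0]
contact_force: [0.9, 1.4, 0.5]
grip_width: 0.0682
gripper_force: 0.0
clock: 34.55
tcp_pos: [0.5421, 0.0402, 0.1611]
orientation: [-0.001, 3.141, -0.001]
contact_force: [0.2, -0.4, -0.2]
grip_width: 0.0852
gripper_force: 0.0
floor z 0.04514462937371104
cover_l [ 0.6854 -0.1582  0.1383  0.1392]
cover_m [ 0.684  -0.157   0.1279  0.1296]
coaster [0.5171 0.3634 0.0664 0.0671]
jar [ 0.3382 -0.2688  0.0463  0.0484]
shift [ 25.7 324.2  60.9] rz -0.001 yaw now 89.9 tilt [ 0.    -0.001 -1.   ]
```

View pics/t5.png

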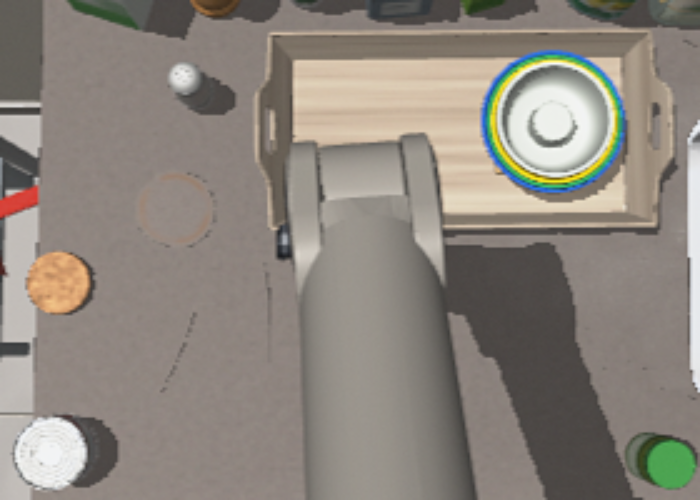

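The white cover is nested and the four rims are concentric at crop (553,124). The coaster (60,282), jar (667,462), shaker and tin have not moved. Since the coaster sits at the worktop's left edge, I'll grip it along x.

```bash
python3 -m creep '0 0 0.18 0 60 0 1;0 0 0.36 10 120 0 1;0 0 0.54 20 180 20 1;0 0 0.72 26 240 40 1;0 0 0.9 26 300 60 1;0 0 1.08 26 324 61 1;0 0 1.26 26 324 61 1;0 0 1.44 26 324 61 1;0 0 1.57 26 324 61 1;0 0 1.57 26 324 61 1'
python3 -m creep '0 0 0 0 0 0 1;0 0 0 0 0 0 1'
python3 - <<'E'
from h import *
go((.517,.3634,-.004),0)
pc=cloud("top",np.load("pics/top5.npz")["d"])
q=np.hypot(pc[...,0]-.685,pc[...,1]+.158); print("white floor z",np.median(pc[...,2][(q>.028)&(q<.036)]),"boss",np.median(pc[...,2][q<.015]))
w=pc[150:230,118:175]; b=(w[...,2]>.02); print("near coaster high pts", [(p.round(3)).tolist() for p in w[b][::25]])
im,d=grab_frame("side"); cv2.imwrite("pics/s5.png",cv2.resize(im[80:220,100:300,::-1],(800,560)))
E
```

```text
clock: 35.85
tcp_pos: [0.5173, 0.363, 0.0998]
orientation: [2.221, 2.22, -0.0]
contact_force: [0.2, 0.5, -0.9]
grip_width: 0.0852
gripper_force: 0.0
clock: 36.1
tcp_pos: [0.5163, 0.3641, 0.1]
orientation: [-2.22, -2.223, -0.0]
contact_force: [-0.9, -0.1, 0.7]
grip_width: 0.0855
gripper_force: 0.0
shift [ -0.7   0.7 104. ] rz 0.002 yaw now 0.1 tilt [ 0.  0. -1.]
white floor z 0.04245480986171715 boss 0.06873260201395977
near coaster high pts [[0.453, 0.05, 1.202]]
```

View pics/s5.png

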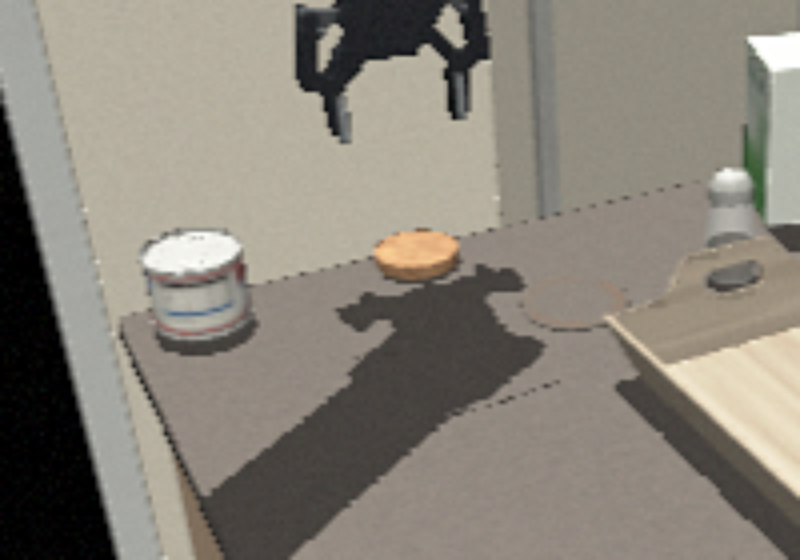

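The white floor is at 42.5 mm, so the stack is fully nested. In the side view the open fingers (345,140)/(460,115) straddle the coaster at (417,255).

```bash
python3 - <<'E'
from h import *
for b in (0,.007,.013):
    print(b,[((proj("side",(.517+s*.046,.364,.1+b))-[100,80])*4).round() for s in(-1,1)])
E
python3 -m creep '0 0 0 -1 0 50 1;0 0 0 -1 0 80 1;0 0 0 -1 0 95 1;0 0 0 -1 0 102 1;0 0 0 -1 0 102 1;0 0 0 -1 0 102 1'
```

```text
0 [array([343., 155.]), array([455., 132.])]
0.007 [array([342., 146.]), array([455., 123.])]
0.013 [array([341., 139.]), array([454., 116.])]
clock: 36.9
tcp_pos: [0.5166, 0.364, -0.0009]
orientation: [2.22, 2.222, 0.003]
contact_force: [-0.1, -0.3, -0.6]
grip_width: 0.0859
gripper_force: 0.0
```

```bash
python3 -m creep '0 0 0 0 0 3 0.8;0 0 0 0 0 3 0.6;0 0 0 0 0 3 0.4;0 0 0 0 0 3 0.3;0 0 0 0 0 3 0.3;0 0 0 0 0 3 0.3' 30
python3 -m creep '0 0 0 0 0 -20 0.3;0 0 0 0 0 -70 0.3;0 0 0 0 0 -130 0.3;0 0 0 0 0 -150 0.3;0 0 0 0 0 -150 0.3;0 0 0 0 0 -150 0.3'
python3 - <<'E'
from h import *
go((.6805,.035,.15),0)
im,d=grab_frame("side"); cv2.imwrite("pics/s6.png",cv2.resize(im[40:220,100:300,::-1],(600,540)))
E
```

```text
clock: 37.65
tcp_pos: [0.5161, 0.3637, -0.0045]
orientation: [-2.22, -2.222, -0.001]
contact_force: [-2.1, 0.5, 5.7]
grip_width: 0.0661
gripper_force: 33.8
clock: 38.4
tcp_pos: [0.5147, 0.3631, 0.1435]
orientation: [-2.22, -2.223, 0.004]
contact_force: [-1.0, -0.2, -1.6]
grip_width: 0.0662
gripper_force: 33.9
shift [-328.3  165.4   -6.4] rz 0.001 yaw now 0.1 tilt [-0.002 -0.002 -1.   ]
```

View pics/s6.png

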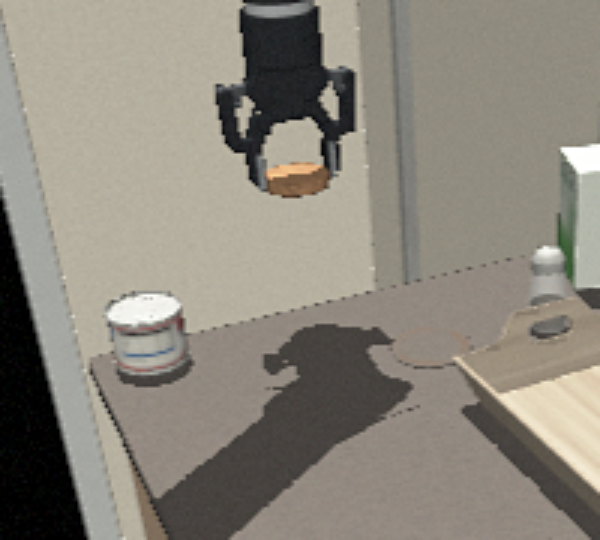

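The coaster is held level at (297,180). Next: carry it to the tray's left end.

```bash
python3 -m creep '0 0 0 -52 28 0 0.3;0 0 0 -104 55 0 0.3;0 0 0 -156 83 0 0.3;0 0 0 -208 110 0 0.3;0 0 0 -260 138 0 0.3;0 0 0 -312 165 0 0.3;0 0 0 -319 166 0 0.3;0 0 0 -319 166 0 0.3;0 0 0 -319 166 0 0.3'
python3 - <<'E'
from h import *
go((.6805,.0445,.005),0)
E
```

```text
clock: 39.58
tcp_pos: [0.6813, 0.0472, 0.1439]
orientation: [-2.216, -2.224, 0.001]
contact_force: [-1.2, 0.8, -1.0]
grip_width: 0.0662
gripper_force: 33.9
shift [ -2.9  -0.5 138.9] rz 0.004 yaw now 0.2 tilt [-0.002  0.001 -1.   ]
```

```bash
python3 -m creep '0 0 0 -2 0 60 0.3;0 0 0 -2 0 110 0.3;0 0 0 -2 0 130 0.3;0 0 0 -2 0 139 0.3;0 0 0 -2 0 139 0.3;0 0 0 -2 0 139 0.6;0 0 0 -2 0 139 0.8;0 0 0 -2 0 139 0.8;0 0 0 -2 0 90 0.8;0 0 0 -2 0 0 0.6'
python3 - <<'E'
from h import *
go((.45,-.10,.18),None)
E
```

```text
clock: 40.83
tcp_pos: [0.681, 0.0427, 0.1175]
orientation: [-2.219, -2.221, 0.004]
contact_force: [1.1, -0.1, 0.5]
grip_width: 0.0685
gripper_force: 0.0
shift [-142.6 -231.4  -61.7] rz 0.0 yaw now 0.1 tilt [-0.003 -0.001 -1.   ]
```

```bash
python3 -m creep '0 0 0 -35 -58 -30 1;0 0 0 -70 -116 -30 1;0 0 0 -110 -174 -30 1;0 0 0 -142 -231 -30 1;0 0 0 -142 -231 -30 1;0 0 0 -142 -231 -30 1;0 0 0 -142 -231 -30 1'
python3 - <<'E'
from h import *
im,d=grab_frame("top"); np.savez("pics/top6.npz",im=im,d=d)
c=proj("top",(.6805,.0445,.02)); print("coaster",np.round(rim(im,"coaster",c,.020,18),4))
pc=cloud("top",d); u,v=map(int,c); print("z",np.median(pc[v-5:v+6,u-5:u+6,2]))
c=np.array(C0["jar"])/1.5; print("jar",np.round(rim(im,"jar",c,.092,18),4))
w=pc[245:285,365:405]; b=abs(w[...,2]-.092)<.008; P=w[b][:,:2].astype(np.float32); print("jar lid depth",P.mean(0),cv2.minAreaRect(P))
cv2.imwrite("pics/t6.png",cv2.resize(im[80:290,200:420,::-1],None,fx=2.5,fy=2.5))
go((.339,-.268,.13),0)
E
```

```text
clock: 41.7
tcp_pos: [0.4527, -0.099, 0.1479]
orientation: [2.219, 2.223, 0.002]
contact_force: [1.0, 1.1, 0.5]
grip_width: 0.0857
gripper_force: 0.0
coaster [0.6819 0.0432 0.0668 0.0686]
z 0.01992422721521038
jar [ 0.3387 -0.269   0.0458  0.0493]
jar lid depth [ 0.33747563 -0.2688917 ] ((0.3372561037540436, -0.2688744366168976), (0.04793873801827431, 0.04619415104389191), 43.72509765625)
shift [-168.9 -114.3   17.7] rz 0.002 yaw now 0.1 tilt [ 0.001 -0.    -1.   ]
```

View pics/t6.png

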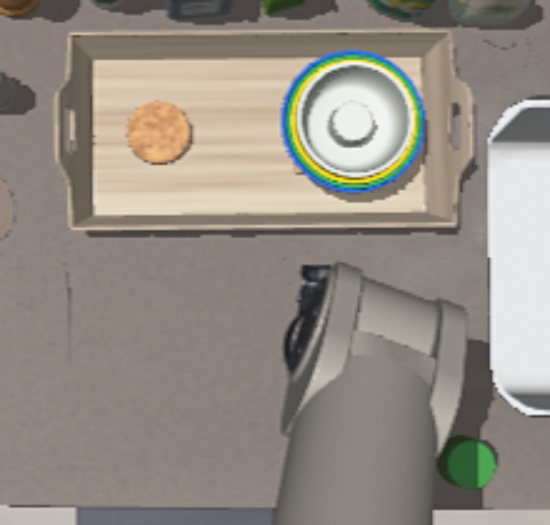

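The coaster lies flat at the left end of the tray (crop 160,131), the stack is intact, and the jar lid is at (468,462). Next: above the jar.

```bash
python3 -m creep '0 0 0 -55 -30 8 1;0 0 0 -110 -70 12 1;0 0 0 -150 -100 12 1;0 0 0 -170 -115 12 1;0 0 0 -170 -115 12 1;0 0 0 -170 -115 12 1;0 0 0 -170 -115 12 1'
python3 - <<'E'
from h import *
go((.338,-.269,.036),0)
im,d=grab_frame("side"); cv2.imwrite("pics/s7.png",cv2.resize(im[150:340,150:350,::-1],(600,570)))
print(status.get_obs()["joints"].round(2))
E
```

```text
clock: 42.62
tcp_pos: [0.3377, -0.2687, 0.1354]
orientation: [-2.217, -2.226, 0.0]
contact_force: [-0.3, 0.1, -0.3]
grip_width: 0.0853
gripper_force: 0.0
shift [-0.3  0.3 99.4] rz 0.004 yaw now 0.2 tilt [-0.  0. -1.]
[-0.1   0.26  0.73  2.24 -0.26  0.72  0.81]
```

View pics/s7.png

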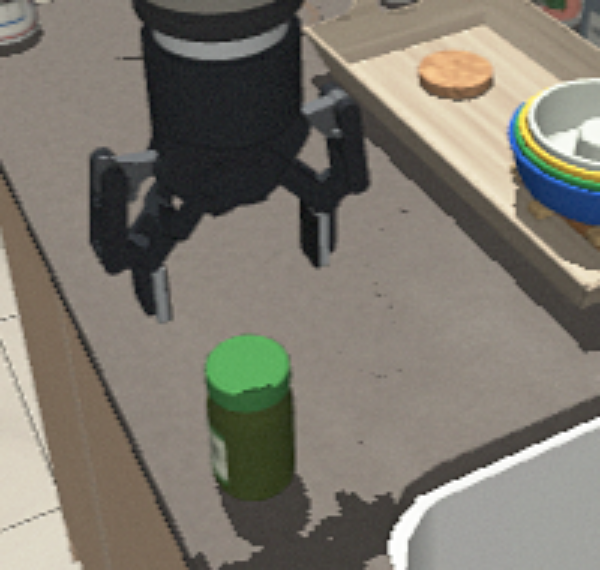

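The fingers (160,318)/(322,262) straddle the jar lid at (248,365). Next: descend and grip.

```bash
python3 -m creep '0 0 0 0 0 30 1;0 0 0 0 0 60 1;0 0 0 0 0 90 1;0 0 0 0 0 99 1;0 0 0 0 0 99 1;0 0 0 0 0 99 1'
python3 -m creep '0 0 0 0 0 0 0.6;0 0 0 0 0 0 0.3;0 0 0 0 0 0 0;0 0 0 0 0 0 -0.2;0 0 0 0 0 0 -0.2;0 0 0 0 0 0 -0.2' 35
python3 - <<'E'
from h import *
print(status.get_obs()["joints"].round(2)); go((.338,-.269,.036),0)
E
```

```text
clock: 43.42
tcp_pos: [0.3372, -0.2699, 0.0373]
orientation: [2.219, 2.222, 0.001]
contact_force: [-1.1, -0.4, -0.0]
grip_width: 0.0855
gripper_force: 0.0
clock: 44.18
tcp_pos: [0.3369, -0.2697, 0.0371]
orientation: [2.22, 2.222, 0.001]
contact_force: [-1.3, 0.8, 8.3]
grip_width: 0.0499
gripper_force: 34.8
[ 0.08  0.46  0.54  2.3  -0.51  0.5   1.04]
shift [0.7 1.1 1.1] rz 0.001 yaw now 0.1 tilt [ 0.001  0.    -1.   ]
```

```bash
python3 -m creep '0 0 0 0 0 -20 -0.3;0 0 0 0 0 -50 -0.3;0 0 0 0 0 -80 -0.3;0 0 0 0 0 -100 -0.3;0 0 0 15 20 -115 -0.3;0 0 0 40 50 -130 -0.3;0 0 0 60 75 -130 -0.3;0 0 0 60 75 -130 -0.3'
python3 - <<'E'
from h import *
go((.681,.0428,.165),0)
E
```

```text
clock: 45.18
tcp_pos: [0.4132, -0.2077, 0.1666]
orientation: [2.215, 2.227, 0.001]
contact_force: [-0.9, -1.5, -1.8]
grip_width: 0.0502
gripper_force: 36.8
shift [249.  269.2   1.7] rz 0.006 yaw now 0.3 tilt [ 0.001  0.    -1.   ]
```

```bash
python3 -m creep '0 0 0 32 35 0 -0.3;0 0 0 64 70 0 -0.3;0 0 0 96 105 0 -0.3;0 0 0 128 140 0 -0.3;0 0 0 160 174 0 -0.3;0 0 0 192 208 0 -0.3;0 0 0 224 242 0 -0.3;0 0 0 242 262 0 -0.3;0 0 0 249 269 0 -0.3;0 0 0 249 269 0 -0.3'
python3 -m creep '0 0 0 0 0 0 -0.3;0 0 0 0 0 0 -0.3;0 0 0 0 0 0 -0.3'
python3 - <<'E'
from h import *
go((.681,.0428,.0575),0)
for n in("top","side"):
    im,d=grab_frame(n); np.savez(f"pics/{n}7.npz",im=im,d=d)
cv2.imwrite("pics/s8.png",cv2.resize(im[60:240,220:420,::-1],(600,540)))
E
```

```text
clock: 46.42
tcp_pos: [0.6795, 0.0386, 0.1661]
orientation: [-2.221, -2.222, 0.002]
contact_force: [-0.5, -0.1, -1.4]
grip_width: 0.0503
gripper_force: 36.9
clock: 46.8
tcp_pos: [0.6799, 0.0391, 0.1667]
orientation: [-2.221, -2.222, -0.0]
contact_force: [0.1, -0.4, -2.0]
grip_width: 0.0502
gripper_force: 36.9
shift [  3.7   1.1 109.2] rz 0.0 yaw now 0.0 tilt [ 0.  0. -1.]
```

View pics/s8.png

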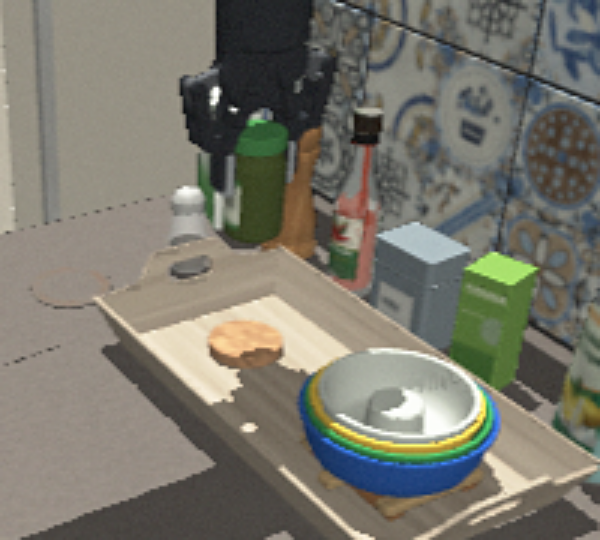

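The jar hangs upright at (258,185), above and short of the coaster at (245,343). Next: lower it and release.

```bash
python3 -m creep '0 0 0 3 1 40 -0.3;0 0 0 3 1 80 -0.3;0 0 0 3 1 98 -0.3;0 0 0 3 1 105 -0.3;0 0 0 3 1 109 -0.3;0 0 0 3 1 110 -0.3;0 0 0 3 1 110 -0.3;0 0 0 3 1 110 -0.3'
python3 -m creep '0 0 0 0 0 0 0.3;0 0 0 0 0 0 0.6;0 0 0 0 0 0 0.8;0 0 0 0 0 0 0.8;0 0 0 0 0 -20 0.8;0 0 0 0 0 -70 0.8;0 0 0 0 0 -120 0.8;0 0 0 0 0 -140 0.8;0 0 0 -50 -150 -140 0.8;0 0 0 -60 -200 -140 0.8'
python3 -m creep '0 0 0 -60 -30 0 0.8;0 0 0 -60 -30 0 0.8;0 0 0 -60 -30 0 0.8'
python3 - <<'E'
from h import *
im,d=grab_frame("top"); pc=cloud("top",d)
print("jar",np.round(rim(im,"jar",proj("top",(.681,.043,.112)),.112,20),4))
w=pc[80:180,200:420]; w=w[(abs(w[...,2]-.112)<.008)&(abs(w[...,0]-.681)<.05)&(abs(w[...,1]-.043)<.05)]; print("lid",len(w),w.mean(0) if len(w) else 0)
s,_=grab_frame("side")
a=cv2.resize(im[80:290,120:420,::-1],(600,420)); b=cv2.resize(s[60:240,200:440,::-1],(600,450)); cv2.imwrite("pics/fin.png",cv2.resize(np.vstack([a,b]),(410,595)))
E
```

```text
clock: 47.9
tcp_pos: [0.6816, 0.0427, 0.0572]
orientation: [2.22, 2.222, 0.001]
contact_force: [-0.0, 0.5, 1.3]
grip_width: 0.0503
gripper_force: 36.9
clock: 49.15
tcp_pos: [0.5605, 0.0049, 0.1968]
orientation: [2.22, 2.222, 0.0]
contact_force: [0.2, -1.0, 0.6]
grip_width: 0.0768
gripper_force: 0.0
clock: 49.52
tcp_pos: [0.5321, -0.0544, 0.1969]
orientation: [-2.221, -2.221, -0.002]
contact_force: [0.3, 1.1, 0.7]
grip_width: 0.0766
gripper_force: 0.0
jar [0.6779 0.0417 0.0454 0.0494]
lid 305 [0.67956221 0.04264213 0.11089181]
```

View pics/fin.png

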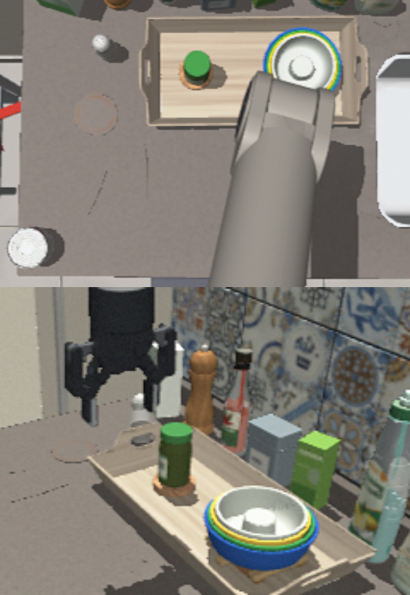

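The picture shows the jar upright in the middle of the coaster, within about 2 mm, and the stack intact. The shaker and tin are in place and the gripper is clear, so I'll hand the job in.

```bash
python3 -m creep '0 0 0 0 0 0 0.8;0 0 0 0 0 0 0.8;0 0 0 0 0 0 0.8;0 0 0 0 0 0 0.8'; python3 -c "
from bench import r
print(r.hand_in())"
```

```text
clock: 50.12
tcp_pos: [0.5319, -0.0543, 0.1965]
orientation: [-2.22, -2.223, 0.0]
contact_force: [-0.1, 0.3, 0.8]
grip_width: 0.0768
gripper_force: 0.0
the job is handed in; nothing more can be done
None
```

The tray is loaded and handed in at about 50 s: all four covers nested on the trivet at the right end, the jar upright within about 2 mm of the coaster's centre at the left, and the shaker and tin untouched; the hand-in returned no verdict.

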